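# Show the red-capped tube to the inspection camera

## Task

Draw the red-capped sample tube straight up out of the blue block and hold it in the air before the inspection camera: its middle on the line of sight 12 cm in front of the lens, cap end up, leaning away from the camera just so far that it stands square to the line of sight. Finish while holding it there, still, in the gripper alone. Leave the other tubes in their wells and do not shift the camera, the blue-capped bottle or the timer.

Things in the scene. Friction and masses are not known exactly. Their poses are not given: they have to be found in the camera images.
- red_tube_mid (a point): the sample tube to show: bright red cap, white label, 86 mm long, about 20 g, upright in one of the block's wells. Point on its axis 43 mm above its foot; z axis runs toward the cap. The body is 13 mm across; the cap, 17 mm across, takes the top 20 mm (cap middle 33 mm above this point). Grip it by the cap; it is round, so any yaw serves
- sample_block: blue block, 70 mm (x) by 210 mm (y) by 50 mm high, fixed; origin at the centre of its underside, z up. Four wells in a row along y at -75, -25, 25 and 75 mm (x = 0), 15.5 mm across, floor 10 mm above the worktop. Finger room is on its two long sides (close the fingers along its x axis)
- focus (a point): point in the air on the line of sight, 120 mm in front of the lens, where the tube's middle must be. Its x axis points back along the line of sight to the lens, y is level, z is square to the line of sight and points up, leaning away from the camera: the way the tube's cap end must point
- lens (a point): centre of the front glass of the inspection camera: white box 70 mm long, 46 mm square, with a black ring light 54 mm across and a short dark lens. The head is tilted about a level pin and looks down by 0.25 to 0.6 rad below level; the lens is 60 mm in front of the pin. Axes as for the focus point
- purple_tube_mid (a point): bystander: tube with a purple cap, 83 mm long, in another well; point at its middle
- open_tube_a_mid (a point): bystander: clear open tube with a pale yellow content, 75 mm long, 13 mm across, in another well; point at its middle
- open_tube_b_mid (a point): bystander: empty clear open tube, 75 mm long, 13 mm across, in another well; point at its middle
- timer_mid (a point): bystander: white bench timer, 34 x 68 x 62 mm, standing to the right; point at its middle
- blue_cap_bottle_mid (a point): bystander: white bottle with a blue cap, 42 mm across, 88 mm high, to the right; point at its middle
- camera_stand: the camera's stand: grey column on a flat dark base plate 130 x 90 mm (longer along the view), fixed. Origin on the worktop under the column; the head's pin is 270 mm straight above it. The camera looks toward its -x (roughly toward the robot, turned up to 0.35 rad either way); z up
There are look-alikes about, which are no part of the job. What is shaped like the part that bears red_tube_mid but turquoise is not meant.

How it is judged:
On the way:
1. the red-capped tube, in the fingers, has been drawn up clear of the block: its middle more than 110 mm above the worktop, the tube within 0.35 rad of upright (height (world z) of red_tube_mid above 0.11 m and angle between red_tube_mid's own z axis and vertical below 0.35 rad and contact force between the fingers and red_tube above 0.5 N), for 0.1 s.
At the end, for the whole second after the job is handed in: Red-capped tube in the fingers alone, cap up, middle within 20 mm of the focus, axis within 0.2 rad of the focus z axis, still (20 mm/s, 0.15 rad/s); other tubes in their wells; timer and blue-capped bottle within 30 mm of their start, focus within 10 mm (distance between red_tube_mid and focus below 0.02 m and angle between the z axis of red_tube_mid and the z axis of focus, either way round below 0.2 rad and angle between red_tube_mid's own z axis and vertical below 1 rad and contact force between the fingers and red_tube above 0.5 N and linear speed of red_tube below 0.02 m/s and angular speed of red_tube below 0.15 rad/s and contact force between red_tube and camera_stand below 0.1 N and contact force between red_tube and sample_block below 0.1 N and z of each of purple_tube_mid, open_tube_a_mid, open_tube_b_mid in the frame of sample_block below 0.058 m and horizontal distance between each of purple_tube_mid, open_tube_a_mid, open_tube_b_mid and sample_block below 0.085 m and distance of each of timer_mid, blue_cap_bottle_mid from where it was at the start of the episode below 0.03 m and distance of focus from where it was at the start of the episode below 0.01 m and angle between each of purple_tube_mid, open_tube_a_mid, open_tube_b_mid's own z axis and vertical below 0.3 rad); the arm keeps its last pose, push and grip.
It fails at once if the camera is knocked out of its aim (its focus point shifts by more than 20 mm) (distance of focus from where it was at the start of the episode above 0.02 m).
It fails at once if the timer or the blue-capped bottle is knocked away by more than 50 mm (distance of any of timer_mid, blue_cap_bottle_mid from where it was at the start of the episode above 0.05 m).
It fails at once if another tube is pulled out of its well (height (world z) of any of purple_tube_mid, open_tube_a_mid, open_tube_b_mid above 0.085 m).
It also fails if it takes over 32 s, if anything falls off the work surface, if the arm or the gripper's body presses on something with over 40 N, if the wrist force passes 120 N, or if a joint passes its speed limit or range.

## Robot

A 6-joint arm with a two-finger parallel gripper is mounted at the origin on a cart in front of the work surface, level with it; the furniture and walls round the work are solid. World frame = base frame: x ahead of the robot, y to its left, z up, the work surface at z = 0. Lengths are in m, angles in rad, forces in N, time in s.
With the tool pointing down it reaches from about 0.35 to 0.875 m from the base axis. Payload 4.2 kg.
Tool frame: the origin (TCP) lies midway between the tips of the shut fingers; the grasp point (between the pads) lies 19 mm behind it; z points along the fingers, y is the line along which they close (so a half turn about z gives the same grasp; the last joint's range is limited). The gripper opens to 85 mm and grips with 20 to 120 N. Pads are 22 mm wide; open, the fingers measure 114 mm over their backs; the gripper's body (76 mm by 85 mm) begins 54 mm behind the grasp point. The pads swing forward as they close: fully open they stand 13 mm farther back than shut.
Start: joints at [1.449, 0.385, 0.008, 0, -1.194, -0.259], TCP at [0.232, 0.58, 0.231] pointing down, gripper open.
Joint ranges: [-3.14, 3.14], [-1.21, 2.06], [-1.07, 1.41], [-3.16, 2.05], [-2.99, -0.16], [-3.1, 3.1]. Speed limits (rad/s): [2.79, 2.79, 3.14, 3.14, 3.14, 3.14].

## Interface

Orientations are given as [roll, pitch, yaw] about the fixed x, y, z axes, in that order (R = Rz(yaw) Ry(pitch) Rx(roll)).
In Python, from rig import robot gives the robot as it stands. The module is installed in compiled form; this text tells all that it offers.
- The arm moves only by the tool send_rows, never from a script. Its argument "series" is a list of rows, each a list of 2 entries, a list of its own where there are three numbers: the shift along the tool's x, y, z in mm, then the turn, a rotation vector about the tool's x, y, z in degrees. A call has 1 to 10 rows; each row shifts and turns the commanded pose from where the row before left it, along the tool's axes as they then stand; what a row does not reach is not made up. A row lasts 1/8 s, in which the tool goes at most 62.5 mm and 10.7 degrees, less where a joint would pass 70% of its speed; a pose out of reach is approached as far as the arm can. A call is refused whole if a number of a shift passes 62.5 or a number of a turn 10.7, either way. A call with a gripper value outside its range is refused whole. "gripper" is the closure, from 0 (fully open) to 1 (shut), set as the call begins (left out, the last holds). The fingers move at their own pace and stop on an object; "force" is the grip in N (left out, the last holds). Time passes only in rows, so rows that do not move let the fingers close. It gives the time, the measured TCP pose, the force, the opening and the grip force at its end, in the units of the state.
- robot.sense(): the state, without advancing time (a new reading comes with each control period).
- robot.read_camera(name): name is "side" or "top"; returns a dict with "image" (384x512x3 uint8, blue, green, red), "depth" (384x512 float32, m along the optical axis (not along the pixel's ray), 0 where there is no reading), "mtx" (3x3 intrinsics, pixels), "R" (3x3) and "t" (3): a world point X has camera coordinates R X + t. Camera axes: x right, y down, z forward; pixel columns grow to the right and rows downward; lengths in m; the calibration is good to about 2 mm. A picture is of the moment at which its call begins.
- robot.finish_job(): hands the job in; it is judged then, once.
Trained networks look in a picture, given as the dict that the camera call returned (one of the last four; its "shot" number tells which), for a name from the list of things; names that differ only in an ending like _2 or _b are one class to them, and where a whole thing is asked for, a point or a joint stands for the part that bears it (a point fixed in the world has none). Each returns a list of dicts, best first, with "score" (0 to 1); they miss things now and then, are a little off and sometimes report something else, mostly with a low value. They report only what shows in the picture. A call takes as long as a camera call. They do not tell look-alikes from the thing itself.
- robot.search_frame(query, picture): "position" ([row, column] in pixels, amid what is visible of it).
- robot.trace(query, picture): "mask" (384x512 bool, what is visible of it) and "position" ([row, column] in pixels, amid what is visible of it).
The state is a dict: "t": time; "joint_pos": joint angles; "qvel": joint speeds; "effort": joint torques, N m; "tcp_pos": TCP position; "tool_rot": TCP orientation; "force": force on the tool from outside, world axes, zero at the start; "torque": the same for the moment, N m; "grip_width": finger opening in m; "gripper_force": force on a finger pad.
Only numpy, scipy, OpenCV 4.12 (cv2) and the standard library are available. Lean on these libraries where they do the work, as an engineer would, in place of code of your own. Each camera call takes 0.05 s, during which the arm holds its last target. There are 200 camera calls.

## Working session

There is one attempt and no reset: what is moved stays moved. The work goes in short steps, Python scripts to look and compute and a tool call to move; the robot and the scene stay as the last step left them, time stands still between calls to the robot, and variables do not carry over. Pictures are saved under pics/ and viewed, at most 10 in all, crops included, and the job is handed in when it is done.

Besides the shell and the picture viewer there is one more tool, called after "Emit:" as name([rows], argument=value, ...), one row to a line, values as JSON. send_rows: Moves the arm, as the interface text tells. Its arguments: {"type":"object","properties":{"series":{"type":"array"},"gripper":{"type":"number"},"force":{"type":"number"}},"required":["series"]}

```bash
mkdir -p pics; cat > h.py <<'E'
import numpy as np, cv2
from rig import robot
def pt(p,r,c,d=None):
    d=p["depth"][int(r),int(c)] if d is None else d
    K=p["mtx"]; X=np.array([(c-K[0,2])/K[0,0]*d,(r-K[1,2])/K[1,1]*d,d])
    return p["R"].T@(X-p["t"])
def cloud(p,m):
    r,c=np.nonzero(m&(p["depth"]>0)); d=p["depth"][r,c]; K=p["mtx"]
    X=np.stack([(c-K[0,2])/K[0,0]*d,(r-K[1,2])/K[1,1]*d,d],1)
    return (X-p["t"])@p["R"]
E
python3 - <<'E'
from h import *
np.set_printoptions(precision=3,suppress=True)
s=robot.sense();print(s["t"],s["tcp_pos"],s["tool_rot"],s["grip_width"])
ps={n:robot.read_camera(n) for n in("side","top")}
for n,p in ps.items():
    cv2.imwrite(f"pics/{n}0.png",p["image"]); print(n,"cam at",-p["R"].T@p["t"],"dir",p["R"][2])
    np.savez(f"{n}0.npz",**{k:p[k] for k in("image","depth","mtx","R","t")})
    for q in("red_tube_mid","sample_block","lens","camera_stand","purple_tube_mid","timer_mid","blue_cap_bottle_mid","open_tube_a_mid"):
        for o in robot.search_frame(q,p)[:4]:
            r,c=o["position"]; print(n,q,round(o["score"],2),int(r),int(c),pt(p,r,c))
E
```

```text
0.0 [0.232 0.58  0.23 ] [ 3.139 -0.    -0.381] 0.08536138195193925
side cam at [0.402 0.55  0.478] dir [ 0.265 -0.892 -0.368]
side red_tube_mid 0.71 302 298 [ 0.5   -0.009  0.056]
side red_tube_mid 0.68 274 271 [ 0.567 -0.081  0.055]
side red_tube_mid 0.6 269 312 [ 0.49  -0.083  0.078]
side sample_block 0.66 275 326 [ 0.466 -0.117  0.049]
side sample_block 0.33 271 311 [ 0.492 -0.091  0.07 ]
side lens 0.67 156 184 [ 0.732 -0.082  0.273]
side camera_stand 0.68 212 182 [ 0.752 -0.095  0.154]
side purple_tube_mid 0.47 254 322 [ 0.479 -0.136  0.083]
side timer_mid 0.84 220 302 [ 0.564 -0.379  0.033]
side blue_cap_bottle_mid 0.56 217 250 [ 0.694 -0.342  0.04 ]
side open_tube_a_mid 0.67 242 337 [ 0.46  -0.235  0.062]
top cam at [ 0.541 -0.192  1.111] dir [ 0.076  0.005 -0.997]
top red_tube_mid 0.52 235 186 [ 0.504 -0.013  0.08 ]
top sample_block 0.83 246 238 [ 0.468 -0.158  0.048]
top lens 0.83 130 209 [ 0.748 -0.102  0.289]
top camera_stand 0.69 139 217 [ 0.731 -0.119  0.278]
top timer_mid 0.55 213 318 [ 0.564 -0.39   0.059]
top blue_cap_bottle_mid 0.44 171 307 [ 0.682 -0.358  0.081]
top blue_cap_bottle_mid 0.38 141 215 [ 0.726 -0.115  0.278]
```

View pics/side0.png

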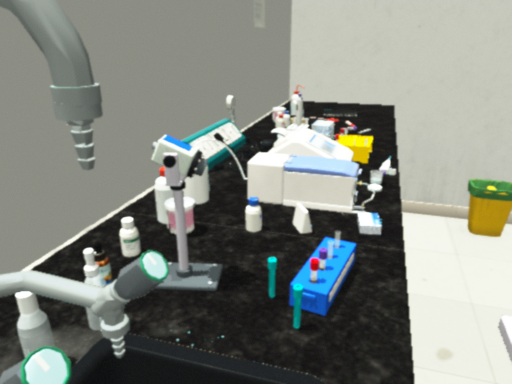

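View pics/top0.png

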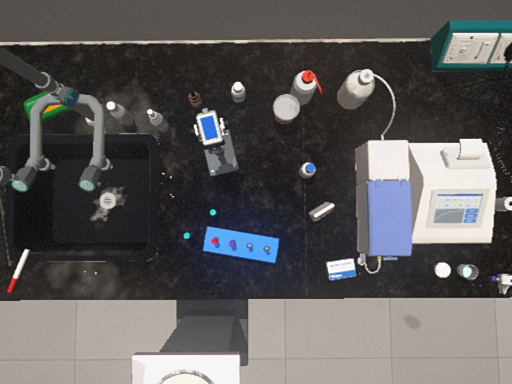

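The side view shows the red cap at about (264,315) in the block. The turquoise look-alikes are at (274,271) and (300,297), and the purple cap is at (254,322). In the top view the red cap is at (240,214), turquoise at (212,213) and (235,186), and a red pen lies far left at (270,18). I choose the red cap in the block's left well and check it in one crop.

```bash
python3 - <<'E'
from h import *
np.set_printoptions(precision=3,suppress=True)
P={n:dict(np.load(f"{n}0.npz")) for n in("side","top")}
a=cv2.resize(P["side"]["image"][125:325,140:360],None,fx=2.7,fy=2.7,interpolation=cv2.INTER_CUBIC)[:540,:594]
b=cv2.resize(P["top"]["image"][100:270,180:290],None,fx=3,fy=3,interpolation=cv2.INTER_CUBIC)
b=cv2.resize(b,(200,540)) if 0 else b
cv2.imwrite("pics/cropside.png",a); cv2.imwrite("pics/croptop.png",b)
for n,p in P.items():
    im=p["image"].astype(int);B,G,R=im[...,0],im[...,1],im[...,2]
    full=np.ones(B.shape,bool); 
    X=np.zeros(B.shape+(3,)); v=p["depth"]>0; X[v]=cloud(p,full)
    red=(R>130)&(G<70)&(B<70)&(abs(X[...,0]-.48)<.12)&(abs(X[...,1]+.15)<.2)
    rc=np.argwhere(red);Y=X[red];print(n,"red",len(Y),rc.mean(0) if len(Y) else 0,np.median(Y,0),Y.min(0),Y.max(0))
    blue=(B>110)&(B>R+60)&(abs(X[...,0]-.48)<.12)&(abs(X[...,1]+.15)<.2)&(abs(X[...,2]-.05)<.006)
    Y=X[blue];print("block",len(Y),cv2.minAreaRect((Y[:,:2]*1000).astype(np.float32)),Y[:,2].mean())
    hd=(X[...,2]>.2)&(abs(X[...,0]-.73)<.12)&(abs(X[...,1]+.11)<.1)
    Y=X[hd];print("head",len(Y),Y.min(0),Y.max(0))
    base=(X[...,2]>.005)&(X[...,2]<.03)&(abs(X[...,0]-.70)<.12)&(abs(X[...,1]+.12)<.1)
    Y=X[base];print("base",len(Y),cv2.minAreaRect((Y[:,:2]*1000).astype(np.float32)),np.median(Y[:,2]))
    # planes in head by RANSAC on head cloud
    Y=X[hd];rng=np.random.default_rng(0);left=Y
    for k in range(4):
        best=None
        if len(left)<20:break
        for _ in range(800):
            q=left[rng.choice(len(left),3,False)];nn=np.cross(q[1]-q[0],q[2]-q[0]);l=np.linalg.norm(nn)
            if l<1e-5:continue
            nn/=l;i=abs((left-q[0])@nn)<.002
            if best is None or i.sum()>best.sum():best=i
        Z=left[best];c=Z.mean(0);u,s,w=np.linalg.svd(Z-c,full_matrices=False)
        print(" plane",best.sum(),"c",c,"n",w[2],"ax",w[0],"ext",np.ptp((Z-c)@w.T,axis=0));left=left[~best]
E
```

```text
side red 64 [264.391 314.172] [ 0.487 -0.085  0.089] [ 0.482 -0.096  0.079] [ 0.493 -0.083  0.097]
block 1625 ((483.5623474121094, -143.91128540039062), (265.8723449707031, 113.58902740478516), 67.02654266357422) 0.04952917321903645
head 1879 [ 0.701 -0.126  0.2  ] [ 0.799 -0.051  0.304]
base 1372 ((746.0299072265625, -101.02754974365234), (122.20369720458984, 91.32490539550781), 13.488724708557129) 0.011489477432054196
 plane 565 c [ 0.75  -0.079  0.271] n [ 0.249 -0.968 -0.005] ax [-0.875 -0.223 -0.431] ext [0.081 0.061 0.004]
 plane 273 c [ 0.749 -0.068  0.246] n [-0.365  0.931 -0.016] ax [-0.296 -0.1    0.95 ] ext [0.065 0.058 0.005]
 plane 276 c [ 0.745 -0.096  0.289] n [-0.433 -0.051  0.9  ] ax [-0.885 -0.169 -0.435] ext [0.078 0.04  0.004]
 plane 173 c [ 0.737 -0.08   0.241] n [-0.533  0.708 -0.464] ax [-0.32   0.339  0.885] ext [0.082 0.072 0.004]
top red 16 [240.375 214.125] [ 0.49  -0.093  0.094] [ 0.485 -0.098  0.088] [ 0.493 -0.087  0.097]
block 1651 ((476.1463623046875, -163.91070556640625), (209.557861328125, 70.21003723144531), 79.98932647705078) 0.04884391641939683
head 1084 [ 0.702 -0.143  0.223] [ 0.803 -0.052  0.307]
base 821 ((744.5747680664062, -103.64008331298828), (134.64109802246094, 145.47006225585938), 53.787593841552734) 0.010803943419787802
 plane 452 c [ 0.751 -0.101  0.29 ] n [ 0.4    0.106 -0.91 ] ax [-0.885 -0.214 -0.413] ext [0.08  0.043 0.004]
 plane 152 c [ 0.75  -0.101  0.276] n [ 0.291  0.08  -0.953] ax [-0.925  0.278 -0.259] ext [0.096 0.084 0.004]
 plane 117 c [ 0.748 -0.103  0.285] n [ 0.396  0.111 -0.912] ax [-0.867 -0.282 -0.411] ext [0.079 0.048 0.003]
 plane 82 c [ 0.746 -0.102  0.291] n [ 0.406  0.069 -0.911] ax [-0.9   -0.141 -0.412] ext [0.075 0.031 0.003]
```

View pics/cropside.png

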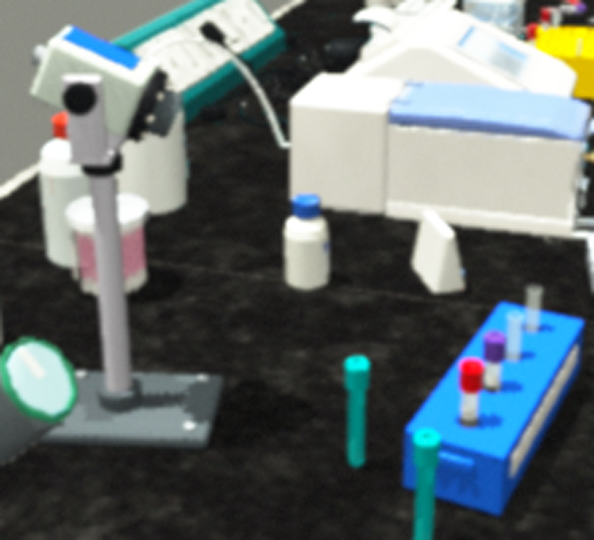

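View pics/croptop.png

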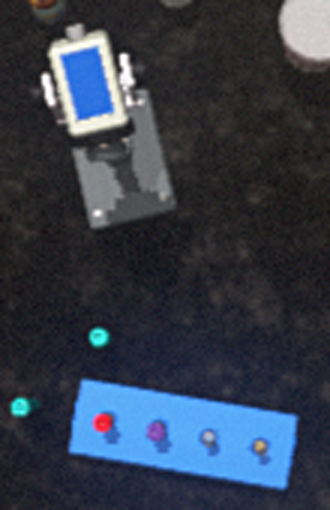

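The crops confirm it: the red cap is the upright tube in the block's leftmost well, with a white label. Purple is next to it, then two clear tubes. Both turquoise tubes stand outside the block. I start the approach.

Emit:
send_rows([
  [[35, 37, 0], [0, 0, 7]],
  [[40, 32, 0], [0, 0, 7]],
  [[45, 32, 0], [0, 0, 7]],
  [[45, 32, 0], [0, 0, 7]],
  [[45, 30, 0], [0, 0, 7]],
  [[45, 30, 0], [0, 0, 7]],
  [[45, 20, 0], [0, 0, 7]],
  [[45, 10, 0], [0, 0, 7]],
  [[45, 0, 0], [0, 0, 7]],
  [[40, -10, 0], [0, 0, 7]],
], gripper=0.4, force=40)

```text
t: 2.15
tcp_pos: [0.3355, 0.092, 0.2318]
tool_rot: [-3.14, 0.001, -1.606]
force: [1.2, 0.6, -0.1]
grip_width: 0.0508
gripper_force: 0.0
```

```bash
cat >> h.py <<'E'
from scipy.spatial.transform import Rotation as Ro
def todo(tgt,Rt):
    s=robot.sense();R=Ro.from_euler("xyz",s["tool_rot"])
    print("t",s["t"],"tcp",s["tcp_pos"],"rpy",s["tool_rot"],"w",s["grip_width"],"gf",s["gripper_force"],"F",s["force"],"q",s["joint_pos"])
    print("shift mm (tool)",R.inv().apply(np.array(tgt)-s["tcp_pos"])*1000,"turn deg",(R.inv()*Rt).as_rotvec(degrees=True))
E
python3 - <<'E'
from h import *
np.set_printoptions(precision=3,suppress=True)
todo([.489,-.091,.15],Ro.from_euler("xyz",[180,0,-100],degrees=True))
for n in("side","top"):
    p=dict(np.load(f"{n}0.npz"));X=cloud(p,np.ones((384,512),bool))
    col=X[(X[:,2]>.05)&(X[:,2]<.2)&(abs(X[:,0]-.75)<.06)&(abs(X[:,1]+.1)<.05)]
    print(n,"col",len(col),np.median(col,0),col.min(0),col.max(0))
    v=np.array([-.882,-.2205,-.417]);l=np.array([.2425,-.970,0]);u=np.cross(v,l);u*=np.sign(u[2])
    hd=X[(X[:,2]>.215)&(abs(X[:,0]-.73)<.12)&(abs(X[:,1]+.11)<.1)]-[.76,-.099,.27]
    for e in(v,l,u):print(np.percentile(hd@e,[0,2,10,50,90,98,100]))
E
```

```text
t 2.15 tcp [0.335 0.092 0.232] rpy [-3.14   0.001 -1.606] w 0.0508161818562961 gf 0.0 F [ 1.206  0.64  -0.072] q [ 0.745 -0.119 -0.592  0.    -1.096 -0.78 ]
shift mm (tool) [ 177.602 -159.711   81.833] turn deg [-0.073  0.074  7.993]
side col 670 [ 0.756 -0.092  0.13 ] [ 0.749 -0.104  0.05 ] [ 0.769 -0.086  0.2  ]
[-0.045 -0.034 -0.025  0.012  0.045  0.057  0.06 ]
[-0.048 -0.045 -0.035 -0.022 -0.003  0.011  0.023]
[-0.05  -0.042 -0.03   0.004  0.023  0.024  0.026]
  return _methods._mean(a, axis=axis, dtype=dtype,
  ret = um.true_divide(
Traceback (most recent call last):
ValueError: zero-size array to reduction operation minimum which has no identity
```

Emit:
send_rows([
  [[0, 0, 0], [0, 0, 8]],
  [[30, -36, 0], [0, 0, 0]],
  [[30, -36, 0], [0, 0, 0]],
  [[30, -36, 0], [0, 0, 0]],
  [[30, -36, 0], [0, 0, 0]],
  [[30, -39, 30], [0, 0, 0]],
  [[0, 0, 40], [0, 0, 0]],
  [[0, 0, 0], [0, 0, 0]],
])

```text
t: 3.15
tcp_pos: [0.4881, -0.0862, 0.1586]
tool_rot: [3.134, -0.002, -1.744]
force: [-0.7, -0.2, -0.1]
grip_width: 0.0515
gripper_force: 0.0
```

```bash
python3 - <<'E'
from h import *
np.set_printoptions(precision=3,suppress=True)
todo([.489,-.091,.067],Ro.from_euler("xyz",[180,0,-100],degrees=True))
a,b=robot.read_camera("side"),robot.read_camera("top")
A=cv2.resize(a["image"][180:330,230:380],(500,500),interpolation=cv2.INTER_CUBIC)
B=cv2.resize(b["image"][200:290,170:260],(300,300),interpolation=cv2.INTER_CUBIC)
C=np.zeros((500,800,3),np.uint8);C[:,:500]=A;C[:300,500:]=B;cv2.imwrite("pics/pre.png",C)
E
```

```text
t 3.15 tcp [ 0.488 -0.086  0.159] rpy [ 3.134 -0.002 -1.744] w 0.051549158138915675 gf 0.0 F [-0.665 -0.23  -0.133] q [ 0.153  0.24  -0.403 -0.001 -0.935 -0.326]
shift mm (tool) [ 4.372 -2.348 91.575] turn deg [ 0.43  -0.112  0.092]
```

View pics/pre.png

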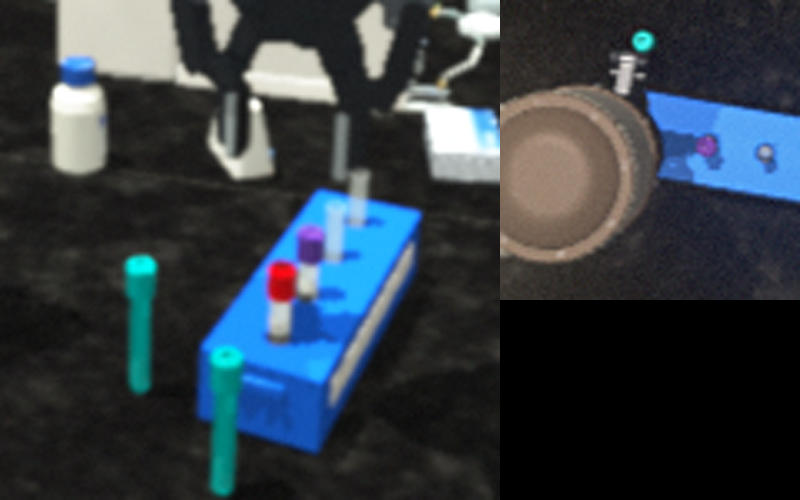

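The fingers, at crop pixels (230,120) and (340,145), straddle the red cap at (282,280). The turquoise tubes stay clear. I descend and grip.

Emit:
send_rows([
  [[4, -2, 15], [0.4, 0, 0]],
  [[0, 0, 20], [0, 0, 0]],
  [[0, 0, 20], [0, 0, 0]],
  [[0, 0, 20], [0, 0, 0]],
  [[0, 0, 16], [0, 0, 0]],
  [[0, 0, 0], [0, 0, 0]],
  [[0, 0, 0], [0, 0, 0]],
])

```text
t: 4.12
tcp_pos: [0.4935, -0.0894, 0.0722]
tool_rot: [-3.131, 0.001, -1.741]
force: [-0.8, -0.5, 0.2]
grip_width: 0.0515
gripper_force: 0.0
```

Emit:
send_rows([
  [[0, 0, 0], [0, 0, 0]],
  [[0, 0, 0], [0, 0, 0]],
  [[0, 0, 0], [0, 0, 0]],
  [[0, 0, 0], [0, 0, 0]],
  [[0, 0, 0], [0, 0, 0]],
  [[0, 0, 0], [0, 0, 0]],
], gripper=1, force=40)

```text
t: 4.88
tcp_pos: [0.492, -0.09, 0.071]
tool_rot: [-3.135, -0.0, -1.742]
force: [-2.1, 0.1, 5.8]
grip_width: 0.0152
gripper_force: 38.9
```

Emit:
send_rows([
  [[0, 0, -8], [0, 0, 0]],
  [[0, 0, -15], [0, 0, 0]],
  [[0, 0, -20], [0, 0, 0]],
  [[0, 0, -20], [0, 0, 0]],
  [[0, 0, -20], [0, 0, 0]],
  [[0, 0, -20], [0, 0, 0]],
  [[0, 0, -20], [0, 0, 0]],
  [[0, 0, -15], [0, 0, 0]],
  [[0, 0, 0], [0, 0, 0]],
  [[0, 0, 0], [0, 0, 0]],
])

```text
t: 6.12
tcp_pos: [0.4907, -0.0897, 0.2076]
tool_rot: [-3.136, 0.0, -1.742]
force: [0.8, -0.5, -0.6]
grip_width: 0.0148
gripper_force: 39.1
```

```bash
cat > m.py <<'E'
from h import *
np.set_printoptions(precision=3,suppress=True)
def look(name,ctr):
    p=robot.read_camera("side")
    im=p["image"].astype(int);B,G,R=im[...,0],im[...,1],im[...,2]
    X=np.zeros(B.shape+(3,));v=p["depth"]>0;X[v]=cloud(p,np.ones(B.shape,bool))
    near=np.linalg.norm(X-ctr,axis=2)<.09
    red=near&(R>120)&(G<80)&(B<80);wh=near&(R>120)&(G>110)&(B>90)
    print("red",red.sum(),X[red].mean(0) if red.any() else 0,"white",wh.sum(),X[wh].mean(0) if wh.any() else 0)
    uv=p["mtx"]@(p["R"]@np.array(ctr)+p["t"]);c,r=(uv[:2]/uv[2]).astype(int)
    print("target px",r,c)
    cv2.imwrite(f"pics/{name}.png",cv2.resize(im[max(r-60,0):r+60,max(c-80,0):c+80].astype(np.uint8),(800,600),interpolation=cv2.INTER_CUBIC))
v=np.array([-.882,-.2205,-.417]);l=np.array([-.2425,.970,0]);u=np.cross(v,l);u/=np.linalg.norm(u);u*=np.sign(u[2])
F=np.array([.76,-.099,.27])+.18*v
E
python3 - <<'E'
from m import *
print("F",F,"u",u)
s=robot.sense();T=Ro.from_euler("xyz",s["tool_rot"])
look("lift",s["tcp_pos"]+np.array([0,0,-.02]))
# target: min rotation taking tool -z to u
d=-T.as_matrix()[:,2];ax=np.cross(d,u);Rt=Ro.from_rotvec(ax/np.linalg.norm(ax)*np.arccos(d@u))*T
h=.0315  # tcp above tube mid? placeholder: cap mid 33, grasp offset 19
h=.033-.019
todo(F+u*h,Rt)
E
```

```text
F [ 0.601 -0.139  0.195] u [-0.404 -0.101  0.909]
red 69 [ 0.49  -0.086  0.224] white 254 [ 0.487 -0.086  0.205]
target px 213 315
t 6.175 tcp [ 0.491 -0.09   0.207] rpy [-3.136 -0.    -1.742] w 0.015616087517208607 gf 39.149168729782104 F [-0.612  1.069 -0.232] q [ 0.146  0.188 -0.336  0.002 -1.043 -0.319]
shift mm (tool) [  31.733 -112.024    0.282] turn deg [22.243 -9.977  0.009]
```

View pics/lift.png

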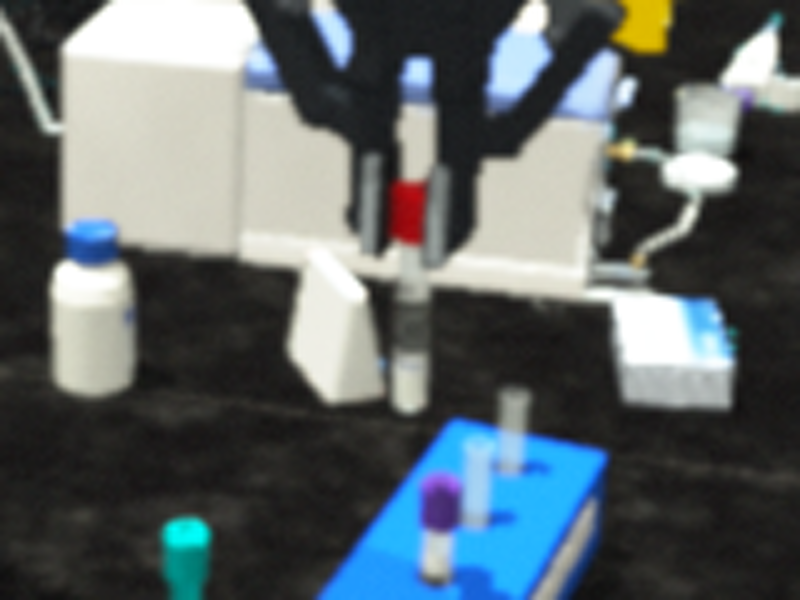

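The tube hangs upright in the fingers (cap at crop pixel (410,210), foot at (410,405)), clear of the block, with the others still in their wells. I tilt first, then translate.

Emit:
send_rows([
  [[0, 0, 0], [3.7, -1.7, 0]],
  [[0, 0, 0], [3.7, -1.7, 0]],
  [[0, 0, 0], [3.7, -1.7, 0]],
  [[0, 0, 0], [3.7, -1.7, 0]],
  [[0, 0, 0], [3.7, -1.6, 0]],
  [[0, 0, 0], [3.7, -1.6, 0]],
  [[0, 0, 0], [0, 0, 0]],
  [[0, 0, 0], [0, 0, 0]],
])

```text
t: 7.18
tcp_pos: [0.4915, -0.0898, 0.2082]
tool_rot: [-2.744, 0.169, -1.708]
force: [0.1, 0.3, 0.4]
grip_width: 0.0156
gripper_force: 39.1
```

```bash
cat > g.py <<'E'
from m import *
s=robot.sense();T=Ro.from_euler("xyz",s["tool_rot"])
d=-T.as_matrix()[:,2];ax=np.cross(d,u);Rt=Ro.from_rotvec(ax/np.linalg.norm(ax)*np.arccos(min(1,d@u)))*T
todo(F+u*.018,Rt)
E
python3 g.py
```

```text
t 7.175 tcp [ 0.492 -0.09   0.208] rpy [-2.744  0.169 -1.708] w 0.015602196274425618 gf 39.09768998622894 F [0.089 0.328 0.401] q [ 0.107  0.024 -0.559 -0.108 -0.564 -0.199]
shift mm (tool) [  35.265 -103.494   33.52 ] turn deg [-0.008  0.005 -0.   ]
```

Emit:
send_rows([
  [[5, -14, 5], [0, 0, 0]],
  [[6, -18, 6], [0, 0, 0]],
  [[6, -18, 6], [0, 0, 0]],
  [[6, -18, 6], [0, 0, 0]],
  [[6, -18, 6], [0, 0, 0]],
  [[4, -12, 3], [0, 0, 0]],
  [[2, -5, 2], [0, 0, 0]],
  [[0, 0, 0], [0, 0, 0]],
  [[0, 0, 0], [0, 0, 0]],
  [[0, 0, 0], [0, 0, 0]],
])

```text
t: 8.43
tcp_pos: [0.593, -0.1399, 0.2111]
tool_rot: [-2.743, 0.17, -1.707]
force: [-0.2, -0.3, -0.8]
grip_width: 0.0152
gripper_force: 39.1
```

```bash
python3 - <<'E'
from g import *
look("final",F)
E
```

```text
t 8.425 tcp [ 0.593 -0.14   0.211] rpy [-2.743  0.17  -1.707] w 0.015212927335051075 gf 39.10211384296417 F [-0.21  -0.266 -0.821] q [-0.028  0.218 -0.288 -0.186 -0.655 -0.019]
shift mm (tool) [ 0.472 -1.052  0.153] turn deg [-0.071  0.052  0.   ]
red 59 [ 0.586 -0.138  0.227] white 343 [ 0.59  -0.136  0.216]
target px 193 262
```

View pics/final.png

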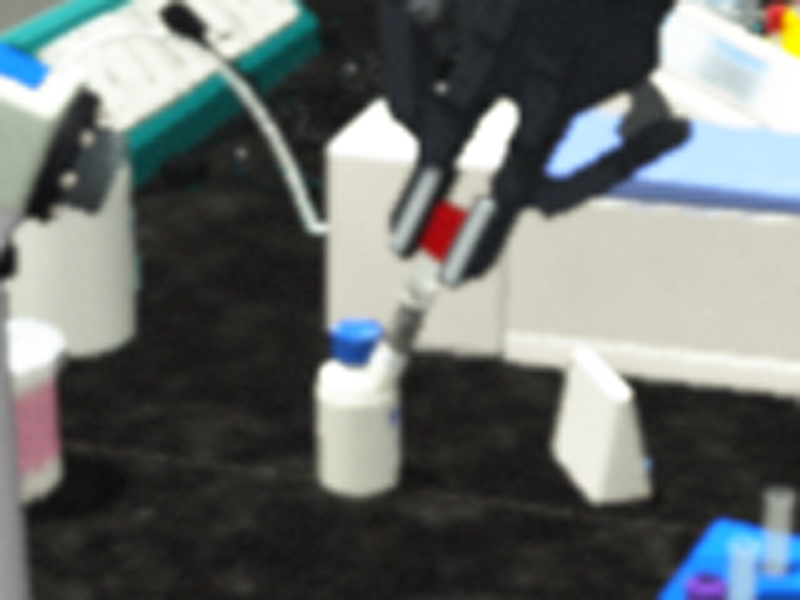

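The tube is tilted in the grip in front of the lens, with its middle at crop pixel (410,300). The measured cap position is within about 5 mm of where it should be, and the bottle and timer are untouched.

```bash
python3 -c "
from rig import robot
print(robot.finish_job())"
```

```text
the job is handed in; nothing more can be done
None
```

I drew the red-capped tube from its well and handed the job in with it held still at the focus, square to the line of sight. The cap measured within about 5 mm of its target before hand-in; no verdict came back.

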